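# Refit the oil filler cap on a hydraulic power pack

## Robot

A 7-joint arm with a two-finger parallel gripper is mounted at the origin on the work surface. World frame = base frame: x ahead of the robot, y to its left, z up, the work surface at z = 0. Lengths are in m, angles in rad, forces in N, time in s.
With the tool pointing down it reaches from about 0.4 to 0.875 m from the base axis. Payload 19.3 kg.
Tool frame: the origin (TCP) lies midway between the tips of the shut fingers; the grasp point (between the pads) lies 19 mm behind it; x points along the fingers, y is the direction in which the jaws open and shut, and the axes are right-handed (so a half turn about x gives the same grasp; the last joint's range is limited). The gripper opens to 85 mm and grips with 20 to 120 N. Pads are 22 mm wide; open, the fingers measure 114 mm over their backs; the gripper's body (76 mm by 85 mm) begins 54 mm behind the grasp point. The pads swing forward as they close: fully open they stand 13 mm farther back than shut.
Start: joints at [1.197, 0.521, -0.036, 1.599, 0.021, 1.021, -0.113], TCP at [0.187, -0.596, 0.231] pointing down, gripper open.
Joint ranges: [-2.91, 2.91], [-0.3, 2.13], [-1.5, 1.42], [0.17, 2.43], [-1.26, 4.41], [0.16, 1.93], [-2.52, 2.52]. Speed limits (rad/s): [1.89, 1.89, 2.39, 2.39, 3.01, 3.01, 3.01].

## Interface

Orientations are given as [roll, pitch, yaw] about the fixed x, y, z axes, in that order (R = Rz(yaw) Ry(pitch) Rx(roll)).
In Python, from workcell import telemetry, vision, workorder gives the robot as it stands. The module is installed in compiled form; this text tells all that it offers.
- The arm moves only by the tool play_rows, never from a script. Its argument "deltas" is a list of rows, each a list of 7 numbers: the shift along the world's x, y, z in mm, then the turn, a rotation vector about the world's x, y, z in degrees, then the finger opening in mm, from 0 to 85.4. In form: [[x, y, z, wx, wy, wz, jaw], ...]. A call has 1 to 8 rows; each row shifts and turns the commanded pose from where the row before left it; what a row does not reach is not made up. A row lasts 1/8 s, in which the tool goes at most 62.5 mm and 10.7 degrees, less where a joint would pass 70% of its speed; a pose out of reach is approached as far as the arm can. A call with a gripper value outside its range is refused whole. The fingers move at their own pace and stop on an object; "grip_force" is the grip in N (left out, the last holds). Time passes only in rows, so rows that do not move let the fingers close. It gives the time, the measured TCP pose, the force and the opening at its end, in the units of the state.
- telemetry.observe(): the state, without advancing time (a new reading comes with each control period).
- vision.grab_frame(name): name is "scene" or "top" or "wrist"; returns the picture (400x640x3 uint8, red, green, blue); there is no depth.
- vision.camera_info(name): a dict with "mtx" (3x3 intrinsics, pixels), "rvec" (rotation vector, rad) and "tvec" (3), from world to camera coordinates, as OpenCV has them. Camera axes: x right, y down, z forward; pixel columns grow to the right and rows downward; lengths in m; the calibration is good to about 2 mm. A picture is of the moment at which its call begins: read the wrist's pose just before it. camera_info takes no time and is no camera call; for the wrist camera it gives the pose at the moment of the call.
- workorder.job_done(): hands the job in, once; it reports no verdict.
The state is a dict: "clock": time; "qpos": joint angles; "qd": joint speeds; "joint_efforts": joint torques, N m; "position": TCP position; "tool_rot": TCP orientation; "force": force on the tool from outside, world axes, zero at the start; "moment": the same for the moment, N m; "grip_width": finger opening in m.
Only numpy, scipy, OpenCV 4.12 (cv2) and the standard library are available. Lean on these libraries where they do the work, as an engineer would, in place of code of your own. Each camera call takes 0.05 s, during which the arm holds its last target. There are 200 camera calls.

## Task

The hydraulic power pack has been topped up with oil. Set the filler cap back on its neck, turn it backward until you feel it drop past the thread starts, then screw it forward, without forcing it, until it is fully home against its stops; let go of it and leave the other things on the bench where they are.

Things in the scene. Friction and masses are not known exactly. Their poses are not given: they have to be found in the camera images.
- cap_mid (a point): Black oil filler cap, about 0.1 kg, right way up on the bench: fluted skirt 68 mm across, 26.6 mm high, closed on top; on its roof a finger bar 58 long, 18 wide, 24 mm high. Point: on its axis half-way up, 25.3 mm above the skirt's lower rim, 1.3 mm below the roof; x along the bar, z up.
- cap_lugs (a point): Point on the cap's axis 4 mm above the skirt's lower rim, level with its three inner lugs, which are 120 degrees apart (the first at +x), 4 mm thick, 8 mm long and reach in to a radius of 24.4 mm. Skirt bore 59.6 mm.
- neck_mouth (a point): Centre of the filler neck's open mouth, 170 mm above the bench; z up, x and y as the tank's. The neck is a metal tube 46 mm across with a chamfered lip, 26 mm above its flange. When the cap is home, cap_mid is 3.5 mm above this point; riding on top of the thread, 13 to 19 mm; dropped into the gaps before the thread starts, 10 to 11 mm.
- neck_thread (a point): Point on the neck's axis 5 mm below the mouth, level with the tops of its three blunt thread starts. Right-hand thread outside the neck, 56 mm across, three starts 120 degrees apart, falling 0.078 mm per degree clockwise (from above). How it is turned about the axis differs every time, unrelated to this frame. 78 degrees clockwise of each start an upright stop rib, 4 mm wide, top 7 mm below the mouth.
- neck_foot (a point): Point on the neck's axis on its flange, 26 mm below the mouth. A cap set down anyhow rides on the thread: clockwise it stops dead at the ribs, too high; backward (anticlockwise) it climbs, then drops about 9 mm into the 34 degree gaps before the starts (then a rib's back). From there 80 to 95 degrees clockwise sink it 6 mm to the ribs: home. Turns freely (0.2 Nm); over 2 Nm at a rib is forcing it. It stays when let go.
- pack: The power pack: grey tank 342 x 212 mm, lid 138 mm above the bench, fixed. Origin under its middle on the bench, x away from the robot at yaw 0, y along it. Neck at x -10, y 100 mm; motor 128 mm across, 304 mm high (from the bench) at x 0, y -100 mm, terminal box on its -x side; valve block with gauge, up to 90 mm above the lid, at x 70, y 5 mm.
- funnel: Bystander: steel funnel upside down on the bench, 110 mm across, 125 mm high, origin under its middle.
- oil_bottle: Bystander: grey oil bottle 84 mm across, 220 mm high, origin under its middle.
- spanner: Bystander: flat spanner 190 mm long along its x, near the robot's foot; origin at its middle on the bench.
- grinder: Bystander: angle grinder lying on the bench, about 290 mm long along its x, 130 mm high at the disc; origin near its middle on the bench.

How it is judged:
By the outcome, as a careful person would: the job done as asked, in the order asked, and still so for the second after the job is handed in, with the robot touching nothing.
It also fails if it takes over 69 s, if anything falls off the work surface, if the arm or the gripper's body presses on something with over 40 N, if the wrist force passes 120 N, or if a joint passes its speed limit or range.

## Working session

There is one attempt and no reset: what is moved stays moved. The work goes in short steps, Python scripts to look and compute and a tool call to move; the robot and the scene stay as the last step left them, time stands still between calls to the robot, and variables do not carry over. Pictures are saved under pics/ and viewed, about 8 in all and at most 12, crops included, and the job is handed in when it is done.

Besides the shell and the picture viewer there is one more tool, called by a JSON object that holds its "op" and its "data". play_rows: Moves the arm, as the interface text tells. Its arguments: {"type":"object","properties":{"deltas":{"type":"array","items":{"type":"array","items":{"type":"number"}}},"grip_force":{"type":"number"}},"required":["deltas"]}

```bash
mkdir -p pics
cat > h.py <<'E'
import numpy as np, cv2
from workcell import telemetry, vision, workorder
def cam(n):
    c=vision.camera_info(n); R,_=cv2.Rodrigues(np.array(c["rvec"],float)); return np.array(c["mtx"],float),R,np.array(c["tvec"],float).ravel()
def ray(c,uv,z):
    K,R,t=c; d=R.T@np.linalg.inv(K)@np.array([uv[0],uv[1],1.]); o=-R.T@t; return o+d*(z-o[2])/d[2]
def proj(c,p):
    K,R,t=c; q=K@(R@np.asarray(p,float)+t); return q[:2]/q[2]
def save(n,f,crop=None,s=1):
    im=vision.grab_frame(n); cv2.imwrite('pics/raw_'+f,im[:,:,::-1])
    if crop: im=im[crop[1]:crop[3],crop[0]:crop[2]]
    cv2.imwrite('pics/'+f,cv2.resize(im,None,fx=s,fy=s,interpolation=cv2.INTER_CUBIC)[:,:,::-1])
E
python3 - <<'E'
from h import *
np.set_printoptions(precision=3,suppress=True)
s=telemetry.observe(); print(s)
a=vision.grab_frame("top"); b=vision.grab_frame("scene")
cv2.imwrite('pics/top.png',a[:,:,::-1]);cv2.imwrite('pics/scene.png',b[:,:,::-1])
for n in("top","scene"): 
    K,R,t=cam(n); print(n,K,R,-R.T@t)
E
```

```text
{'clock': 0.0, 'qpos': array([ 1.197,  0.522, -0.036,  1.6  ,  0.021,  1.021, -0.113]), 'qd': array([ 0.001, -0.001,  0.   , -0.003, -0.001,  0.   ,  0.   ]), 'joint_efforts': array([ -0.003, -92.716,   1.979, -36.995,   0.018,   0.008,   0.   ]), 'position': array([ 0.187, -0.596,  0.231]), 'tool_rot': array([-1.52 ,  1.57 ,  1.925]), 'force': array([0.746, 0.333, 0.466]), 'moment': array([-0.025, -0.009,  0.023]), 'grip_width': 0.08557931575171043}
top [[486.612   0.    317.503]
 [  0.    486.612 206.426]
 [  0.      0.      1.   ]] [[-0.023 -0.999  0.023]
 [-0.998  0.021 -0.054]
 [ 0.053 -0.024 -0.998]] [0.42  0.007 1.385]
scene [[409.397   0.    317.109]
 [  0.    409.397 203.202]
 [  0.      0.      1.   ]] [[ 0.847  0.532 -0.002]
 [ 0.442 -0.706 -0.553]
 [-0.296  0.467 -0.833]] [ 0.908 -0.621  1.253]
```

View pics/top.png

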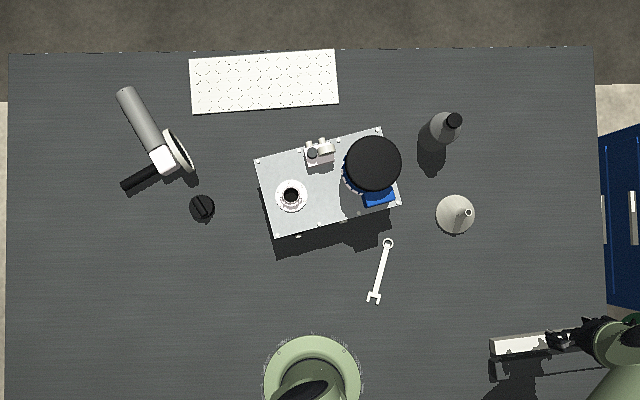

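View pics/scene.png

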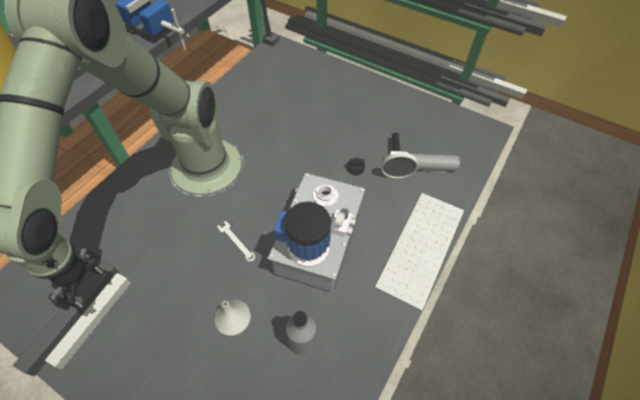

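The top view shows the cap at about (202,208) and the neck at (291,196). Next I'll measure both.

Run:
```python
from h import *
np.set_printoptions(precision=4,suppress=True)
im=cv2.imread('pics/top.png'); c=cam("top")
a=cv2.resize(im[183:233,177:227],None,fx=8,fy=8,interpolation=cv2.INTER_CUBIC)
b=cv2.resize(im[171:221,266:316],None,fx=8,fy=8,interpolation=cv2.INTER_CUBIC)
cv2.imwrite('pics/z1.png',np.hstack([np.clip(a.astype(float)*2.5,0,255).astype(np.uint8),b]))
print('cap',ray(c,(202,207),.03),'neck',ray(c,(291,195),.17))
# cap from scene too
s=cam("scene"); print('scene cap',ray(s,(356,165),.03),'neck',ray(s,(326,190),.17))
for uv in [(254,158),(273,237),(380,127),(401,205)]: print(uv,ray(c,uv,.138))
from scipy.spatial.transform import Rotation as Ro
print(Ro.from_euler('xyz',telemetry.observe()['tool_rot']).as_matrix())
w=cam('wrist');print(w[0],w[1],-w[1].T@w[2])
```

```text
cap [0.4982 0.2948 0.03  ] neck [0.5154 0.0432 0.17  ]
scene cap [0.5066 0.2927 0.03  ] neck [0.5206 0.0458 0.17  ]
(254, 158) [0.6154 0.1374 0.138 ]
(273, 237) [0.4114 0.0922 0.138 ]
(380, 127) [ 0.6902 -0.1902  0.138 ]
(401, 205) [ 0.4862 -0.2385  0.138 ]
[[-0.0004  0.2991 -0.9542]
 [ 0.001  -0.9542 -0.2991]
 [-1.     -0.001   0.0001]]
[[338.3099   0.     320.9088]
 [  0.     338.3099 197.7519]
 [  0.       0.       1.    ]] [[ 0.2998 -0.954  -0.0014]
 [-0.9195 -0.2893  0.2663]
 [-0.2544 -0.0785 -0.9639]] [ 0.2505 -0.5757  0.3733]
```

View pics/z1.png

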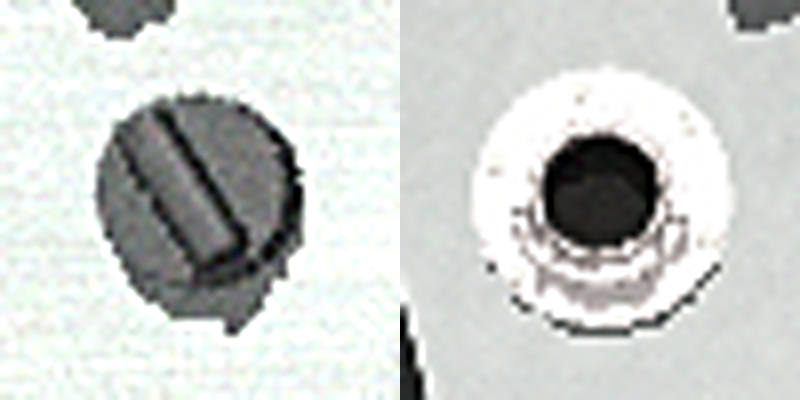

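The brightened crop shows the cap bar's long axis at world yaw of about 31° and the bare neck centred near (291,195). I'll travel high past the motor and view the neck from close on the way.

{"op": "play_rows", "data": {"deltas": [[20,25,30,0,0,1.7,85],[26,35,25,0,0,1.7,85],[30,40,25,0,0,1.7,85],[36,48,25,0,0,1.7,85],[36,48,25,0,0,1.7,85],[36,48,20,0,0,1.7,85],[36,48,15,0,0,1.7,85],[36,48,5,0,0,1.7,85]], "grip_force": 40}}

```text
clock: 1.1
position: [0.4407, -0.259, 0.4]
tool_rot: [1.982, 1.57, -0.617]
force: [1.7, -0.6, -0.1]
grip_width: 0.0849
```

{"op": "play_rows", "data": {"deltas": [[10,45,0,0,0,0,85],[10,45,0,0,0,0,85],[10,45,0,0,0,0,85],[10,45,0,0,0,0,85],[10,45,-10,0,0,0,85],[10,45,-20,0,0,0,85],[10,25,-30,0,0,0,85],[0,0,0,0,0,0,85]]}}

```text
clock: 2.1
position: [0.509, 0.036, 0.3372]
tool_rot: [-0.688, 1.567, 2.997]
force: [0.2, -0.9, 0.2]
grip_width: 0.0848
```

Run:
```python
from h import *
np.set_printoptions(precision=4,suppress=True)
s=telemetry.observe(); c=cam('wrist'); print(s['clock'],s['position'],s['qpos'],s['tool_rot'])
save('wrist','w1.png'); print(proj(c,[.517,.044,.17]),proj(c,[.517,.044,.144]))
np.savez('w1.npz',K=c[0],R=c[1],t=c[2])
```

```text
2.1 [0.509  0.036  0.3372] [ 0.2072  0.2652 -0.4883  1.7335  0.1319  1.1792 -1.3441] [-0.6884  1.5671  2.9974]
[319.1646 166.5768] [319.3587 161.8941]
```

View pics/w1.png

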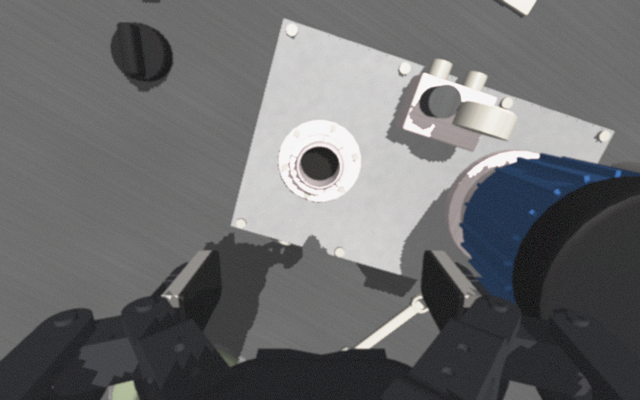

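Run:
```python
from h import *
np.set_printoptions(precision=4,suppress=True)
d=np.load('w1.npz'); c=(d['K'],d['R'],d['t'])
im=cv2.imread('pics/raw_w1.png'); g=cv2.cvtColor(im,cv2.COLOR_BGR2GRAY)
def comps(m,x0,y0,x1,y1):
    m=m.astype(np.uint8); k=np.zeros_like(m); k[y0:y1,x0:x1]=m[y0:y1,x0:x1]
    cs,_=cv2.findContours(k,cv2.RETR_EXTERNAL,cv2.CHAIN_APPROX_NONE)
    return sorted(cs,key=cv2.contourArea)[-1]
h=comps(g<70,290,135,350,190); e=cv2.fitEllipse(h); print('hole',e,ray(c,e[0],.17))
f=comps(g>215,270,110,370,215); f=cv2.convexHull(f); e=cv2.fitEllipse(f); print('flange',e,ray(c,e[0],.144), ray(c,e[0],.138))
k=comps(g<55,95,10,185,100); k=cv2.convexHull(k); e=cv2.fitEllipse(k); print('cap',e,ray(c,e[0],.02))
t=cam('top'); print('bar top',ray(t,(199.5,207.1),.0506),'skirt',ray(t,(202,206.7),.0266))
z=cv2.resize(im[5:105,90:190],None,fx=4,fy=4,interpolation=cv2.INTER_CUBIC); z2=cv2.resize(im[110:210,270:370],None,fx=4,fy=4,interpolation=cv2.INTER_CUBIC)
cv2.imwrite('pics/z2.png',np.hstack([np.clip(z*3.,0,255).astype(np.uint8),np.clip((z2.astype(float)-80)*1.4,0,255).astype(np.uint8)]))
```

```text
hole ((319.4764709472656, 162.89749145507812), (30.787662506103516, 35.587528228759766), 94.56977844238281) [0.5201 0.0455 0.17  ]
flange ((319.501220703125, 160.16439819335938), (82.15575408935547, 83.24698638916016), 117.71131896972656) [0.5186 0.0448 0.144 ] [0.5177 0.0443 0.138 ]
cap ((141.0811309814453, 51.913421630859375), (53.025367736816406, 67.63524627685547), 133.31539916992188) [0.5018 0.2983 0.02  ]
bar top [0.4968 0.2972 0.0506] skirt [0.4992 0.2955 0.0266]
```

View pics/z2.png

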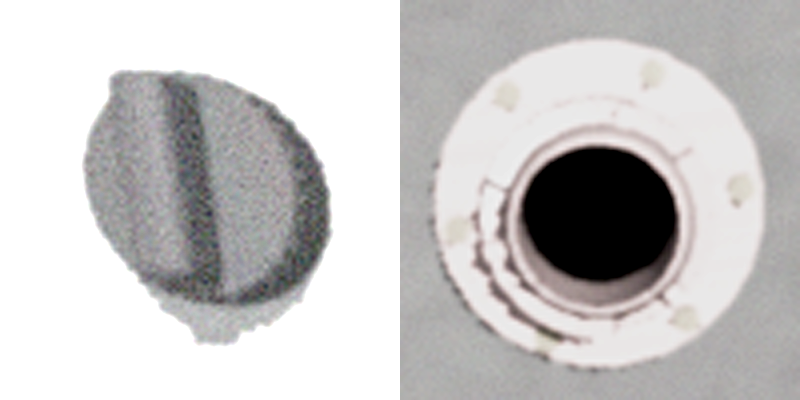

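{"op": "play_rows", "data": {"deltas": [[-2,40,0,0,0,0,85],[-2,45,-20,0,0,0,85],[-2,45,-30,0,0,0,85],[-2,45,-35,0,0,0,85],[-2,40,-35,0,0,0,85],[-2,30,-35,0,0,0,85],[-2,14,-25,0,0,0,85],[0,0,0,0,0,0,85]]}}

```text
clock: 3.15
position: [0.4955, 0.2929, 0.1585]
tool_rot: [0.076, 1.569, -2.524]
force: [-0.7, -0.2, 0.4]
grip_width: 0.0853
```

Run:
```python
from h import *
from scipy.spatial.transform import Rotation as Ro
np.set_printoptions(precision=4,suppress=True)
s=telemetry.observe(); c=cam('wrist'); print(s['clock'],s['position'],s['qpos'],Ro.from_euler('xyz',s['tool_rot']).as_matrix())
save('wrist','w2.png'); p0=proj(c,[.499,.2965,.0506]); print(p0)
np.savez('w2.npz',K=c[0],R=c[1],t=c[2])
im=cv2.imread('pics/raw_w2.png'); cv2.imwrite('pics/w2b.png',np.clip(im.astype(float)*2,0,255).astype(np.uint8))
```

```text
3.15 [0.4955 0.2929 0.1585] [-0.2797  0.5737 -0.5057  1.7807  0.3482  0.879  -1.9724] [[-0.0016  0.5154 -0.857 ]
 [-0.0011 -0.857  -0.5154]
 [-1.      0.0002  0.002 ]]
[320.072 188.629]
```

View pics/w2b.png

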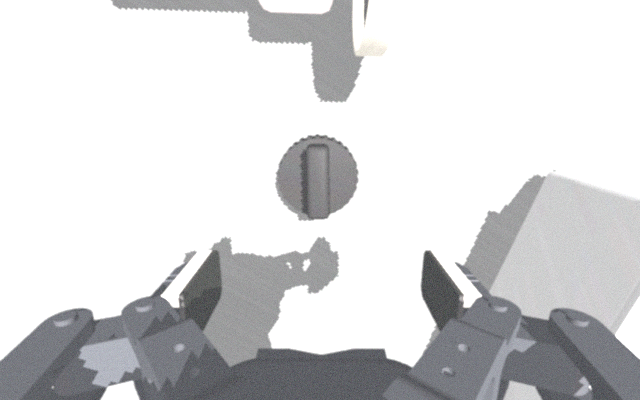

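Run:
```python
from h import *
np.set_printoptions(precision=4,suppress=True)
d=np.load('w2.npz'); c=(d['K'],d['R'],d['t'])
g=cv2.cvtColor(cv2.imread('pics/raw_w2.png'),cv2.COLOR_BGR2GRAY)
m=np.zeros_like(g); m[120:232,262:372]=(g[120:232,262:372]<90)
k=sorted(cv2.findContours(m,cv2.RETR_EXTERNAL,cv2.CHAIN_APPROX_NONE)[0],key=cv2.contourArea)[-1]
print(cv2.boundingRect(k), cv2.fitEllipse(cv2.convexHull(k)))
e=cv2.fitEllipse(cv2.convexHull(k)); print('skirt',ray(c,e[0],.02),'bar',ray(c,(317.5,181),.0506))
p,q=ray(c,(317.5,147),.0506),ray(c,(317.5,216),.0506); print(p,q,np.degrees(np.arctan2(*(p-q)[[1,0]])))
for r in (150,160,170,180,190,200,210): print(r,g[r,296:340:2])
```

```text
(276, 135, 82, 85) ((316.3217468261719, 177.13314819335938), (79.86991119384766, 86.08656311035156), 25.703611373901367)
skirt [0.4994 0.3005 0.02  ] bar [0.5031 0.3012 0.0506]
[0.5251 0.3144 0.0506] [0.4791 0.2869 0.0506] 30.90723893479023
150 [70 76 71 69 55 51 61 67 70 70 71 72 70 77 72 67 57 71 73 76 73 74]
160 [72 73 65 50 48 46 59 71 72 71 76 73 74 79 74 65 57 74 69 71 72 75]
170 [70 70 71 58 44 46 59 70 66 72 72 70 72 75 75 66 58 70 69 70 71 72]
180 [68 71 71 59 47 47 57 65 68 68 69 69 72 73 69 66 57 66 65 67 67 71]
190 [67 69 69 46 45 42 57 64 66 64 66 69 74 72 71 66 56 61 69 68 64 67]
200 [69 65 66 52 46 39 59 64 66 65 69 66 68 70 69 64 59 65 73 69 68 71]
210 [ 75  69  68  54  43  42  52  60  62  66  67  68  68  66  62  62  57  67
  70  65  79 116]
```

The cap bar is centred at about (318,181), roughly (0.501, 0.300), and is already aligned with the jaws. I'll descend and grip.

{"op": "play_rows", "data": {"deltas": [[3,4,-25,0,0,0,85],[3,3,-30,0,0,0,85],[0,0,-30,0,0,0,85],[0,0,-25,0,0,0,85],[0,0,-15,0,0,0,85],[0,0,-4,0,0,0,85],[0,0,0,0,0,0,40]]}}

```text
clock: 4.08
position: [0.5023, 0.3003, 0.031]
tool_rot: [3.02, 1.57, 0.419]
force: [0.0, -0.5, 0.2]
grip_width: 0.0696
```

{"op": "play_rows", "data": {"deltas": [[0,0,0,0,0,0,5],[0,0,0,0,0,0,5],[0,0,0,0,0,0,5],[0,0,0,0,0,0,5]], "grip_force": 60}}

```text
clock: 4.58
position: [0.502, 0.3005, 0.0307]
tool_rot: [2.955, 1.57, 0.355]
force: [-0.7, -0.9, 8.2]
grip_width: 0.0166
```

{"op": "play_rows", "data": {"deltas": [[0,0,10,0,0,0,5],[0,0,30,0,0,0,5],[0,0,45,0,0,0,5],[0,0,50,0,0,0,5],[0,0,50,0,0,0,5],[0,-10,40,0,0,0,5],[2,-30,7,0,0,0,5],[3,-40,0,0,0,0,5]]}}

```text
clock: 5.58
position: [0.5066, 0.2202, 0.2635]
tool_rot: [3.11, 1.569, 0.511]
force: [-0.2, -0.1, -2.2]
grip_width: 0.0163
```

{"op": "play_rows", "data": {"deltas": [[3,-40,0,0,0,0,5],[3,-40,0,0,0,0,5],[2,-35,0,0,0,0,5],[2,-30,0,0,0,0,5],[1,-20,0,0,0,0,5],[0,-10,0,0,0,0,5],[0,0,0,0,0,0,5],[0,0,0,0,0,0,5]]}}

```text
clock: 6.58
position: [0.5176, 0.0463, 0.2623]
tool_rot: [-2.254, 1.57, 1.43]
force: [-0.1, -0.2, -0.5]
grip_width: 0.0167
```

Run:
```python
from h import *
np.set_printoptions(precision=4,suppress=True)
s=telemetry.observe(); print(s['clock'],s['position'],s['qpos'],s['force'],s['moment'],s['grip_width'])
w=cam('wrist'); np.savez('w3.npz',K=w[0],R=w[1],t=w[2])
a=vision.grab_frame('wrist'); b=vision.grab_frame('top'); c=vision.grab_frame('scene')
for n,i in zip('abc',(a,b,c)): cv2.imwrite(f'pics/raw3{n}.png',i[:,:,::-1])
p=s['position'].copy(); p[2]-=.005
pw,pt,ps=proj(w,p),proj(cam('top'),p),proj(cam('scene'),p); print(pw,pt,ps)
def z(i,u,h,S): 
    u=np.round(u).astype(int); r=i[max(u[1]-h,0):u[1]+h,u[0]-h:u[0]+h]; return cv2.resize(r,(S,S),interpolation=cv2.INTER_CUBIC)
A=np.clip(a[200:400,220:420].astype(float)*2,0,255).astype(np.uint8); A=cv2.resize(A,(400,400))
o=np.hstack([A,z(b,pt,35,400)]);cv2.imwrite('pics/z3.png',o[:,:,::-1])
```

```text
6.575 [0.5176 0.0463 0.2623] [ 0.1936  0.3546 -0.5104  1.8192  0.2002  1.0188 -1.4245] [-0.0911 -0.1818 -0.4551] [-0.007   0.0023  0.0078] 0.01666599560011786
[322.3922 251.3101] [288.4658 191.173 ] [325.6977 172.9704]
```

View pics/z3.png

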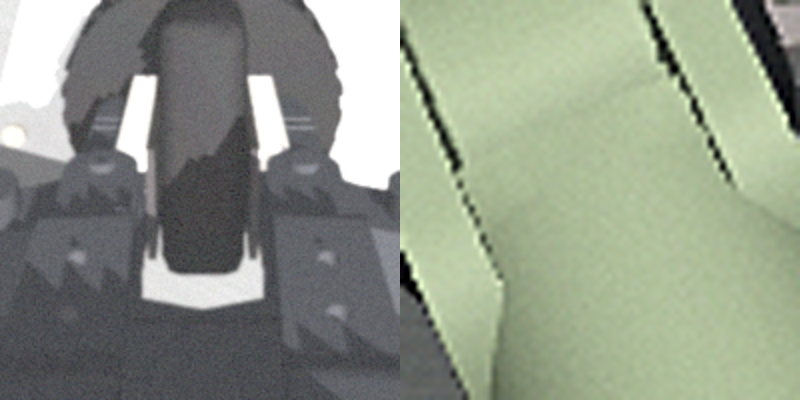

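Run:
```python
from h import *
np.set_printoptions(precision=2,suppress=True)
d=np.load('w3.npz'); c=(d['K'],d['R'],d['t']); P=np.array([.5176,.0463,.2623]); b=np.array([.857,.515,0])
im=cv2.imread('pics/raw3a.png')
def along(u,v,h): q=ray(c,(u,v),P[2]+h)-P; return 1e3*q@b,1e3*q@[.515,-.857,0]
for v in (195,200,205,330,334,338): print(v,along(322,v,.0199))
for v in (150,160,170,180,190): print('rim',v,along(322,v,-.0041))
print(along(251,255,-.0041),along(391,255,-.0041))
z=cv2.resize(im[130:350,230:410],None,fx=2.7,fy=2.7,interpolation=cv2.INTER_CUBIC);z=np.clip(z.astype(float)*2.5,0,255).astype(np.uint8)
cv2.imwrite('pics/z4.png',z)
g=cv2.cvtColor(im,cv2.COLOR_BGR2GRAY); print(g[150:220,310:336].mean(1).astype(int))
```

```text
195 (np.float64(34.26166931628598), np.float64(-0.33526631128242734))
200 (np.float64(32.31330697410967), np.float64(-0.3301070258532856))
205 (np.float64(30.348969236518442), np.float64(-0.3249054373971127))
330 (np.float64(-24.591820508929313), np.float64(-0.1794216072780608))
334 (np.float64(-26.55788027764386), np.float64(-0.17421545886407222))
338 (np.float64(-28.538414968044442), np.float64(-0.1689709806944215))
rim 150 (np.float64(48.00015645508317), np.float64(-0.30849743154135323))
rim 160 (np.float64(43.64720957708588), np.float64(-0.2969707791752465))
rim 170 (np.float64(39.2248710187506), np.float64(-0.2852603768579166))
rim 180 (np.float64(34.731468156627066), np.float64(-0.27336179546366157))
rim 190 (np.float64(30.16527417575975), np.float64(-0.2612704623670277))
(np.float64(-1.4856122159988323), np.float64(-33.64900089555486)) (np.float64(-1.3527304397575783), np.float64(32.34387465767553))
[247 246 246 246 247 247 247 246 246 244 240 236 233 238 243 246 245 245
 246 245 237 227 221 221 210 178 115  56  36  37  36  36  37  39  43  44
  43  43  51  56  56  56  56  55  56  56  56  54  46  37  35  37  37  37
  38  37  39  38  39  40  42  45  48  48  51  53  53  53  54  56]
```

View pics/z4.png

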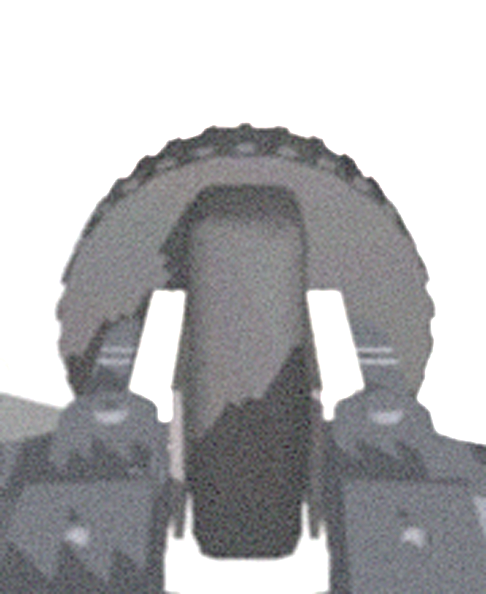

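The cap is held straight. Its bar centre is about +0.5 mm along the bar, while the skirt suggests −2 mm. My neck estimates agree at (0.5185, 0.0447). Next I'll lower it gently.

{"op": "play_rows", "data": {"deltas": [[1.4,-1.2,-20,0,0,0,5],[0,0,-20,0,0,0,5],[0,0,-12,0,0,0,5],[0,0,-5,0,0,0,5],[0,0,-2,0,0,0,5],[0,0,-2,0,0,0,5],[0,0,-1,0,0,0,5],[0,0,0,0,0,0,5]]}}

```text
clock: 7.72
position: [0.5192, 0.0442, 0.2003]
tool_rot: [2.716, 1.571, 0.116]
force: [0.5, 0.1, -0.3]
grip_width: 0.0167
```

{"op": "play_rows", "data": {"deltas": [[0,0,-1,0,0,0,5],[0,0,-1,0,0,0,5],[0,0,-1,0,0,0,5],[0,0,0,0,0,0,5]]}}

```text
clock: 8.22
position: [0.5191, 0.0442, 0.197]
tool_rot: [-0.687, 1.571, 2.995]
force: [0.9, -0.0, -0.8]
grip_width: 0.0165
```

{"op": "play_rows", "data": {"deltas": [[0,0,-1,0,0,0,5],[0,0,-1,0,0,0,5],[0,0,0,0,0,0,5]]}}

```text
clock: 8.6
position: [0.5191, 0.0442, 0.1951]
tool_rot: [-0.682, 1.571, 3.001]
force: [0.4, -0.2, -0.2]
grip_width: 0.0168
```

{"op": "play_rows", "data": {"deltas": [[0,0,-1,0,0,0,5],[0,0,-1,0,0,0,5],[0,0,0,0,0,0,5]]}}

```text
clock: 8.98
position: [0.5191, 0.0442, 0.1931]
tool_rot: [-0.381, 1.571, -2.982]
force: [-0.3, 0.0, -0.3]
grip_width: 0.0168
```

{"op": "play_rows", "data": {"deltas": [[0,0,-1,0,0,0,5],[0,0,-1,0,0,0,5],[0,0,0,0,0,0,5]]}}

```text
clock: 9.35
position: [0.5195, 0.0443, 0.1927]
tool_rot: [2.32, 1.569, -0.28]
force: [-8.6, -1.1, 29.5]
grip_width: 0.0168
```

{"op": "play_rows", "data": {"deltas": [[0,0,-0.7,0,0,0,5],[0,0,-0.7,0,0,0,5],[0,0,0,0,0,0,5]]}}

```text
clock: 9.72
position: [0.5198, 0.0444, 0.1924]
tool_rot: [2.32, 1.568, -0.281]
force: [-15.2, -2.9, 51.1]
grip_width: 0.0164
```

Contact is at cap_mid of about +17.4 mm, so it is riding on the thread. I'll ease the load and turn it backward with a light push.

{"op": "play_rows", "data": {"deltas": [[0,0,2.4,0,0,0,5],[0,0,0.35,0,0,5,5],[0,0,0.35,0,0,5,5],[0,0,0,0,0,0,5]]}}

```text
clock: 10.22
position: [0.5196, 0.0444, 0.1935]
tool_rot: [2.684, 1.569, 0.26]
force: [-2.1, 0.2, 11.7]
grip_width: 0.0166
```

```bash
cat > st.py <<'E'
from h import *
from scipy.spatial.transform import Rotation as Ro
np.set_printoptions(precision=4,suppress=True)
s=telemetry.observe();M=Ro.from_euler('xyz',s['tool_rot']).as_matrix()
print(s['clock'],'pos',s['position'],'yaw',np.degrees(np.arctan2(M[1,1],M[0,1])).round(2),'F',s['force'],'M',s['moment'],'q',s['qpos'],'mid-mouth mm',1e3*(s['position'][2]-.1754))
E
python3 st.py
```

```text
10.225 pos [0.5196 0.0444 0.1935] yaw -48.91 F [-2.0626  0.2465 11.7191] M [0.0638 0.3817 0.0105] q [ 0.2004  0.4464 -0.5268  1.8914  0.2862  0.877  -1.3222] mid-mouth mm 18.119591149051846
```

{"op": "play_rows", "data": {"deltas": [[0,0,0.3,0,0,5,5],[0,0,0.3,0,0,5,5],[0,0,0,0,0,0,5]]}}

```text
clock: 10.6
position: [0.5191, 0.0441, 0.1934]
tool_rot: [-2.0, 1.571, 2.031]
force: [0.1, 0.3, -0.8]
grip_width: 0.0164
```

{"op": "play_rows", "data": {"deltas": [[0,0,0,0,0,5,5],[0,0,0,0,0,0,5]]}}

```text
clock: 10.85
position: [0.5191, 0.0441, 0.1933]
tool_rot: [-1.449, 1.571, 2.668]
force: [-0.7, 0.2, -1.0]
grip_width: 0.0165
```

{"op": "play_rows", "data": {"deltas": [[0,0,0,0,0,5,5],[0,0,0,0,0,0,5]]}}

```text
clock: 11.1
position: [0.5191, 0.0441, 0.1934]
tool_rot: [-1.518, 1.571, 2.685]
force: [0.4, 0.4, -0.5]
grip_width: 0.0167
```

The push vanished between yaw −49° and −39°, so it's past a thread start. Lowering to confirm the drop.

{"op": "play_rows", "data": {"deltas": [[0,0,-1,0,0,0,5],[0,0,-1,0,0,0,5],[0,0,-0.5,0,0,0,5],[0,0,0,0,0,0,5]]}}

```text
clock: 11.6
position: [0.5191, 0.0442, 0.1909]
tool_rot: [-1.313, 1.571, 2.893]
force: [0.7, -0.5, -1.1]
grip_width: 0.0168
```

```bash
python3 st.py
```

```text
11.6 pos [0.5191 0.0442 0.1909] yaw -29.02 F [ 0.6802 -0.5219 -1.1438] M [ 0.0178 -0.0074 -0.0217] q [ 0.2591  0.4651 -0.6079  1.8911  0.3364  0.8882 -1.0208] mid-mouth mm 15.48537311887288
```

{"op": "play_rows", "data": {"deltas": [[0,0,-1,0,0,0,5],[0,0,-1,0,0,0,5],[0,0,-0.5,0,0,0,5],[0,0,0,0,0,0,5]]}}

```text
clock: 12.1
position: [0.5191, 0.0442, 0.1884]
tool_rot: [-1.743, 1.571, 2.464]
force: [0.4, 0.3, -0.3]
grip_width: 0.0168
```

{"op": "play_rows", "data": {"deltas": [[0,0,-0.8,0,0,0,5],[0,0,-0.7,0,0,0,5],[0,0,0,0,0,0,5]]}}

```text
clock: 12.48
position: [0.5191, 0.0441, 0.1869]
tool_rot: [-0.529, 1.571, -2.606]
force: [-0.2, 0.9, -0.3]
grip_width: 0.0166
```

```bash
python3 st.py
```

```text
12.475 pos [0.5191 0.0441 0.1869] yaw -29.0 F [-0.2087  0.8733 -0.3364] M [0.0141 0.0007 0.0223] q [ 0.2568  0.4703 -0.6054  1.895   0.3412  0.88   -1.0246] mid-mouth mm 11.494013651544648
```

{"op": "play_rows", "data": {"deltas": [[0,0,-0.6,0,0,0,5],[0,0,-0.6,0,0,0,5],[0,0,0,0,0,0,5]]}}

```text
clock: 12.85
position: [0.5193, 0.0443, 0.186]
tool_rot: [2.005, 1.57, -0.072]
force: [-1.9, -0.1, 4.9]
grip_width: 0.0167
```

{"op": "play_rows", "data": {"deltas": [[0,0,-0.6,0,0,0,5],[0,0,-0.4,0,0,0,5],[0,0,0,0,0,0,5]]}}

```text
clock: 13.22
position: [0.5194, 0.0443, 0.1858]
tool_rot: [1.753, 1.57, -0.324]
force: [-7.0, -1.0, 21.3]
grip_width: 0.017
```

```bash
python3 st.py
```

```text
13.225 pos [0.5194 0.0443 0.1858] yaw -29.0 F [-7.0232 -1.0018 21.3227] M [-0.3281  1.6379 -0.0053] q [ 0.2555  0.4717 -0.6045  1.8962  0.3435  0.8769 -1.0269] mid-mouth mm 10.372288827198457
```

It dropped to cap_mid of about +10.4 mm (floor 10–11), so it's in the gaps. Now screwing it forward, following the pitch.

{"op": "play_rows", "data": {"deltas": [[0,0,0.4,0,0,0,5],[0,0,-0.2,0,0,-5,5],[0,0,-0.3,0,0,-5,5],[0,0,0,0,0,0,5]]}}

```text
clock: 13.72
position: [0.5197, 0.0442, 0.1852]
tool_rot: [2.085, 1.569, -0.168]
force: [0.3, -0.1, 7.1]
grip_width: 0.0167
```

```bash
python3 st.py
```

```text
13.725 pos [0.5197 0.0442 0.1852] yaw -39.08 F [ 0.3416 -0.0846  7.1379] M [-0.4042  0.0782 -0.0196] q [ 0.2244  0.4644 -0.5611  1.8979  0.3188  0.8669 -1.1798] mid-mouth mm 9.781429724674911
```

{"op": "play_rows", "data": {"deltas": [[0,0,-0.39,0,0,-5,5],[0,0,-0.39,0,0,-5,5],[0,0,-0.39,0,0,-5,5],[0,0,0,0,0,0,5]]}}

```text
clock: 14.22
position: [0.5198, 0.0441, 0.184]
tool_rot: [2.393, 1.569, -0.121]
force: [0.8, -1.4, 6.9]
grip_width: 0.017
```

```bash
python3 st.py
```

```text
14.225 pos [0.5198 0.0441 0.184 ] yaw -54.08 F [ 0.8016 -1.3708  6.858 ] M [-0.3824 -0.0366  0.0165] q [ 0.1775  0.4551 -0.497   1.9013  0.2828  0.8528 -1.4084] mid-mouth mm 8.603684780614213
```

Engaged and sinking at the right pitch with a steady light force.

{"op": "play_rows", "data": {"deltas": [[0,0,-0.39,0,0,-5,5],[0,0,-0.39,0,0,-5,5],[0,0,-0.39,0,0,-5,5],[0,0,-0.39,0,0,-5,5],[0,0,-0.39,0,0,-5,5],[0,0,0,0,0,0,5]]}}

```text
clock: 14.98
position: [0.5198, 0.0443, 0.1821]
tool_rot: [2.952, 1.569, 0.001]
force: [0.3, -0.8, 5.8]
grip_width: 0.0167
```

```bash
python3 st.py
```

```text
14.975 pos [0.5198 0.0443 0.1821] yaw -79.07 F [ 0.3244 -0.8021  5.8434] M [-0.2884 -0.159  -0.117 ] q [ 0.0981  0.443  -0.3906  1.907   0.2232  0.832  -1.7895] mid-mouth mm 6.673716488864779
```

{"op": "play_rows", "data": {"deltas": [[0,0,-0.39,0,0,-5,5],[0,0,-0.39,0,0,-5,5],[0,0,-0.39,0,0,-5,5],[0,0,-0.39,0,0,-5,5],[0,0,0,0,0,0,5]]}}

```text
clock: 15.6
position: [0.5199, 0.0443, 0.1805]
tool_rot: [-2.948, 1.569, 0.036]
force: [0.8, -0.6, 6.9]
grip_width: 0.0166
```

{"op": "play_rows", "data": {"deltas": [[0,0,-0.24,0,0,-3,5],[0,0,-0.24,0,0,-3,5],[0,0,0,0,0,0,5]]}}

```text
clock: 15.98
position: [0.5199, 0.0442, 0.1801]
tool_rot: [-2.845, 1.569, 0.035]
force: [0.5, -0.1, 6.5]
grip_width: 0.0164
```

```bash
python3 st.py
```

```text
15.975 pos [0.5199 0.0442 0.1801] yaw -105.04 F [ 0.5092 -0.1367  6.5275] M [-0.3373 -0.2961  0.084 ] q [ 0.0147  0.4347 -0.28    1.9131  0.1613  0.8135 -2.1848] mid-mouth mm 4.650881900701675
```

{"op": "play_rows", "data": {"deltas": [[0,0,-0.2,0,0,-2.5,5],[0,0,-0.2,0,0,-2.5,5],[0,0,0,0,0,0,5]]}}

```text
clock: 16.35
position: [0.52, 0.0442, 0.1797]
tool_rot: [-2.759, 1.569, 0.033]
force: [1.5, -1.2, 6.9]
grip_width: 0.0165
```

```bash
python3 st.py
```

```text
16.35 pos [0.52   0.0442 0.1797] yaw -110.03 F [ 1.4771 -1.202   6.8702] M [-0.3304 -0.3465  0.0075] q [-0.0015  0.4336 -0.2586  1.9142  0.1494  0.8103 -2.2607] mid-mouth mm 4.277218855641141
```

{"op": "play_rows", "data": {"deltas": [[0,0,-0.16,0,0,-2,5],[0,0,-0.08,0,0,-1,5],[0,0,0,0,0,0,5]]}}

```text
clock: 16.73
position: [0.52, 0.0442, 0.1795]
tool_rot: [-2.715, 1.569, 0.025]
force: [2.4, -0.1, 6.9]
grip_width: 0.0167
```

```bash
python3 st.py
```

```text
16.725 pos [0.52   0.0442 0.1795] yaw -113.0 F [ 2.3542 -0.0933  6.9475] M [-0.3344 -0.455   0.011 ] q [-0.0111  0.4329 -0.2459  1.9149  0.1423  0.8083 -2.3058] mid-mouth mm 4.054370886855757
```

{"op": "play_rows", "data": {"deltas": [[0,0,-0.12,0,0,-1.5,5],[0,0,-0.08,0,0,-1,5],[0,0,0,0,0,0,5]]}}

```text
clock: 17.1
position: [0.52, 0.0442, 0.1793]
tool_rot: [-2.698, 1.569, -0.002]
force: [1.6, -0.9, 7.8]
grip_width: 0.0168
```

```bash
python3 st.py
```

```text
17.1 pos [0.52   0.0442 0.1793] yaw -115.5 F [ 1.6342 -0.8906  7.765 ] M [-0.4237 -0.4246  0.0809] q [-0.0192  0.4325 -0.2352  1.9155  0.1363  0.8068 -2.3438] mid-mouth mm 3.8664137623495574
```

{"op": "play_rows", "data": {"deltas": [[0,0,-0.12,0,0,-1.5,5],[0,0,0,0,0,0,5]]}}

```text
clock: 17.35
position: [0.5199, 0.044, 0.1791]
tool_rot: [-2.795, 1.569, -0.125]
force: [0.9, -1.7, 7.9]
grip_width: 0.0168
```

```bash
python3 st.py
```

```text
17.35 pos [0.5199 0.044  0.1791] yaw -117.02 F [ 0.8853 -1.6727  7.9243] M [-0.6325 -0.2042  0.0259] q [-0.024   0.4322 -0.2286  1.916   0.1328  0.8061 -2.3666] mid-mouth mm 3.6998278731144585
```

{"op": "play_rows", "data": {"deltas": [[0,0,-0.12,0,0,-1.5,5],[0,0,0,0,0,0,5]]}}

```text
clock: 17.6
position: [0.5196, 0.0436, 0.1789]
tool_rot: [-3.127, 1.569, -0.484]
force: [-0.4, -3.4, 8.6]
grip_width: 0.0169
```

```bash
python3 st.py
```

```text
17.6 pos [0.5196 0.0436 0.1789] yaw -118.53 F [-0.438  -3.4152  8.5838] M [-1.05    0.0797  0.1243] q [-0.0288  0.4319 -0.2219  1.9166  0.1293  0.8056 -2.3894] mid-mouth mm 3.5386159416088137
```

{"op": "play_rows", "data": {"deltas": [[0,0,-0.08,0,0,-1.5,5],[0,0,0,0,0,0,5]]}}

```text
clock: 17.85
position: [0.5195, 0.0434, 0.1789]
tool_rot: [2.789, 1.569, -0.876]
force: [-1.2, -5.4, 10.3]
grip_width: 0.0166
```

```bash
python3 st.py
```

```text
17.85 pos [0.5195 0.0434 0.1789] yaw -120.03 F [-1.2414 -5.4425 10.2628] M [-1.336   0.4233  0.3978] q [-0.0348  0.4314 -0.2136  1.9172  0.125   0.805  -2.4111] mid-mouth mm 3.4544685671229756
```

A stop is being touched (Mz 0.4 Nm, cap shifting sideways). A little more, gently.

{"op": "play_rows", "data": {"deltas": [[0,0,0,0,0,-1,5],[0,0,0,0,0,0,5]]}}

```text
clock: 18.1
position: [0.5194, 0.0434, 0.1788]
tool_rot: [2.625, 1.569, -1.058]
force: [-1.1, -5.9, 9.2]
grip_width: 0.017
```

```bash
python3 st.py
```

```text
18.1 pos [0.5194 0.0434 0.1788] yaw -121.0 F [-1.0643 -5.8814  9.1783] M [-1.361   0.5656  0.6258] q [-0.0403  0.431  -0.2066  1.9176  0.121   0.8044 -2.4243] mid-mouth mm 3.4238155564117188
```

{"op": "play_rows", "data": {"deltas": [[0,0,0,0,0,-1,5],[0,0,0,0,0,0,5]]}}

```text
clock: 18.35
position: [0.5192, 0.0433, 0.1788]
tool_rot: [2.42, 1.569, -1.28]
force: [-2.5, -5.3, 9.2]
grip_width: 0.0163
```

```bash
python3 st.py
```

```text
18.35 pos [0.5192 0.0433 0.1788] yaw -121.98 F [-2.4946 -5.26    9.1967] M [-1.4215  0.6847  0.9081] q [-0.047   0.4305 -0.1978  1.9181  0.116   0.8038 -2.4368] mid-mouth mm 3.3702016575238583
```

The stop is firm: height +3.4 mm, 93° forward and torque rising to 0.9 Nm. I'll release, let it settle and look.

{"op": "play_rows", "data": {"deltas": [[0,0,0,0,0,0,20],[0,0,0,0,0,0,30],[0,0,0,0,0,0,60],[0,0,10,0,0,0,85],[0,0,30,0,0,0,85],[0,0,35,0,0,0,85],[0,0,35,0,0,0,85],[0,0,0,0,0,0,85]]}}

```text
clock: 19.35
position: [0.5202, 0.0444, 0.2913]
tool_rot: [-2.439, 1.566, 0.144]
force: [-0.6, -0.1, -0.0]
grip_width: 0.0849
```

```bash
python3 st.py
python3 - <<'E'
from h import *
w=cam('wrist'); np.savez('w5.npz',K=w[0],R=w[1],t=w[2])
save('wrist','w5.png'); p=proj(w,[.5185,.0447,.199]); print(p, proj(w,[.5185,.0447,.1748]))
im=cv2.imread('pics/raw_w5.png'); x,y=p.astype(int)
z=im[max(y-75,0):y+75,x-100:x+100].astype(float)
z=255*(z/255)**.5
cv2.imwrite('pics/z5.png',cv2.resize(z.astype(np.uint8),None,fx=4,fy=4,interpolation=cv2.INTER_CUBIC)); print(x-100,max(y-75,0))
E
```

```text
19.35 pos [0.5202 0.0444 0.2913] yaw -122.0 F [-0.5857 -0.1345 -0.017 ] M [ 0.0196 -0.0336 -0.0466] q [-0.0325  0.2974 -0.21    1.7906  0.0707  1.0563 -2.3974] mid-mouth mm 115.85330745741047
[322.06450137 202.56077943] [322.08063571 194.09229352]
222 127
```

View pics/z5.png

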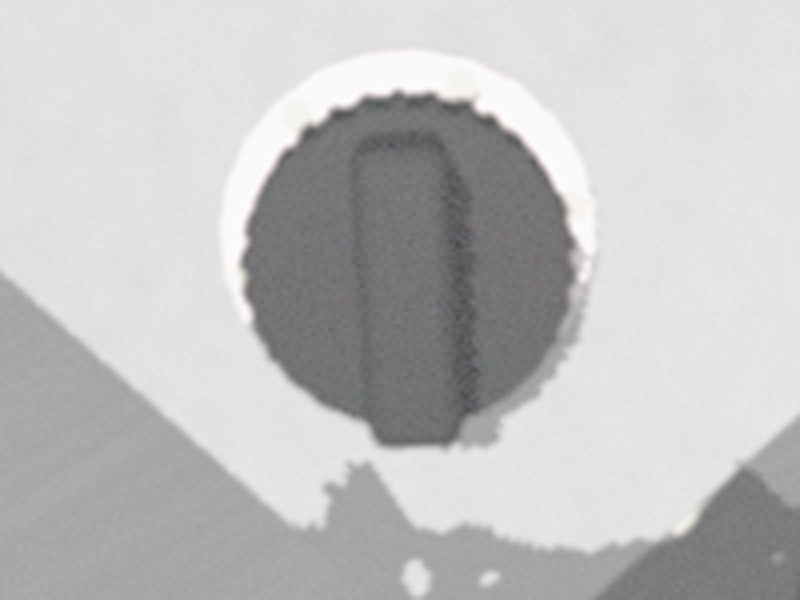

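The bar leans about 4° behind the jaws, so the cap stopped and the jaws slipped on the bar. To be sure it's against the ribs, I'll regrip aligned and apply a gentle test twist.

{"op": "play_rows", "data": {"deltas": [[0,-0.8,-25,0,0,4,85],[0,0,-30,0,0,0,85],[0,0,-30,0,0,0,85],[0,0,-20,0,0,0,85],[0,0,-6,0,0,0,85],[0,0,0,0,0,0,30],[0,0,0,0,0,0,5],[0,0,0,0,0,0,5]], "grip_force": 80}}

```text
clock: 20.4
position: [0.5194, 0.0434, 0.178]
tool_rot: [-2.538, 1.57, 0.115]
force: [0.3, 0.1, 0.2]
grip_width: 0.0317
```

{"op": "play_rows", "data": {"deltas": [[0,0,0,0,0,0,5],[0,0,0,0,0,0,5],[0,0,0,0,0,0,5]]}}

```text
clock: 20.78
position: [0.5194, 0.0434, 0.1779]
tool_rot: [-2.55, 1.57, 0.103]
force: [-1.4, -1.1, 8.2]
grip_width: 0.0163
```

```bash
python3 st.py
```

```text
20.775 pos [0.5194 0.0434 0.1779] yaw -118.0 F [-1.4177 -1.0998  8.1678] M [-0.0712  0.4698  0.02  ] q [-0.0367  0.4323 -0.2105  1.9184  0.1222  0.8022 -2.3728] mid-mouth mm 2.5445960109173047
```

{"op": "play_rows", "data": {"deltas": [[0,0,0,0,0,-1,5],[0,0,0,0,0,0,5]]}}

```text
clock: 21.02
position: [0.5193, 0.0433, 0.1779]
tool_rot: [-2.766, 1.57, -0.131]
force: [-2.6, -0.4, 6.4]
grip_width: 0.0164
```

```bash
python3 st.py
```

```text
21.025 pos [0.5193 0.0433 0.1779] yaw -119.01 F [-2.6164 -0.4144  6.4092] M [-0.2064  0.387   0.0731] q [-0.0401  0.4321 -0.2059  1.9186  0.1198  0.8018 -2.388 ] mid-mouth mm 2.505707636305643
```

{"op": "play_rows", "data": {"deltas": [[0,0,0,0,0,-1,5],[0,0,0,0,0,0,5]]}}

```text
clock: 21.28
position: [0.5192, 0.0433, 0.1778]
tool_rot: [-3.113, 1.57, -0.495]
force: [-1.9, -0.9, 7.1]
grip_width: 0.0163
```

```bash
python3 st.py
```

```text
21.275 pos [0.5192 0.0433 0.1778] yaw -119.99 F [-1.864  -0.9065  7.1124] M [-0.2501  0.6078  0.2849] q [-0.0442  0.4318 -0.2005  1.919   0.1168  0.8014 -2.4024] mid-mouth mm 2.4420941017983533
```

{"op": "play_rows", "data": {"deltas": [[0,0,0,0,0,-1,5],[0,0,0,0,0,0,5]]}}

```text
clock: 21.52
position: [0.5192, 0.0433, 0.1778]
tool_rot: [3.009, 1.57, -0.673]
force: [-2.9, -1.0, 6.0]
grip_width: 0.0159
```

```bash
python3 st.py
```

```text
21.525 pos [0.5192 0.0433 0.1778] yaw -120.96 F [-2.9278 -0.9729  6.044 ] M [-0.326   0.5729  0.7284] q [-0.0491  0.4314 -0.1942  1.9193  0.1133  0.8009 -2.4161] mid-mouth mm 2.4454699435760006
```

{"op": "play_rows", "data": {"deltas": [[0,0,0,0,0,-1,5],[0,0,0,0,0,0,5]]}}

```text
clock: 21.78
position: [0.5192, 0.0433, 0.1778]
tool_rot: [2.864, 1.57, -0.835]
force: [-3.1, -0.9, 6.8]
grip_width: 0.0163
```

```bash
python3 st.py
```

```text
21.775 pos [0.5192 0.0433 0.1778] yaw -121.94 F [-3.0945 -0.8952  6.7714] M [-0.393   0.5578  1.0886] q [-0.0551  0.431  -0.1865  1.9196  0.109   0.8002 -2.4291] mid-mouth mm 2.4297513888076603
```

With the cap centred, torque climbs steadily to 1.1 Nm with no further sinking and no sideways shift, so it's firmly on its stops. I'll unwind the spring-up and release.

{"op": "play_rows", "data": {"deltas": [[0,0,0,0,0,1.5,5],[0,0,0,0,0,0,20],[0,0,0,0,0,0,30],[0,0,0,0,0,0,60],[0,0,10,0,0,0,85],[0,0,30,0,0,0,85],[0,0,40,0,0,0,85],[0,0,40,0,0,0,85]]}}

```text
clock: 22.78
position: [0.519, 0.0434, 0.2993]
tool_rot: [-2.169, 1.57, 0.44]
force: [-0.3, -0.4, -0.1]
grip_width: 0.085
```

{"op": "play_rows", "data": {"deltas": [[-10,0,20,0,0,0,85],[-30,40,10,0,0,0,85],[-30,50,10,0,0,0,85],[-10,50,0,0,0,0,85],[0,50,0,0,0,0,85],[0,30,0,0,0,0,85],[0,0,0,0,0,0,85]]}}

```text
clock: 23.65
position: [0.4602, 0.1832, 0.3302]
tool_rot: [0.87, 1.563, -2.798]
force: [0.3, 0.7, 0.8]
grip_width: 0.0851
```

```bash
python3 st.py
python3 - <<'E'
from h import *
a=vision.grab_frame('top'); b=vision.grab_frame('scene')
A=cv2.resize(a[100:320,100:480],(400,232)); 
B=cv2.resize(b[150:240,270:390],(400,300),interpolation=cv2.INTER_CUBIC); C=cv2.resize(a[165:225,260:320],(400,400),interpolation=cv2.INTER_CUBIC)
L=np.vstack([A,B]); R=np.vstack([C,np.zeros((132,400,3),np.uint8)])
cv2.imwrite('pics/z6.png',np.hstack([L,R])[:,:,::-1])
c=cam('scene'); print(proj(c,[.519,.0437,.1974]),proj(c,[.519,.0437,.1735]))
E
```

```text
23.65 pos [0.4602 0.1832 0.3302] yaw -120.19 F [0.2646 0.6964 0.8338] M [ 0.      0.0301 -0.0053] q [-0.7656  0.2219  0.3253  1.8077 -0.0786  1.1321 -2.5114] mid-mouth mm 154.8244775237575
[325.34896207 185.24840466] [325.24306122 189.60413921]
```

View pics/z6.png

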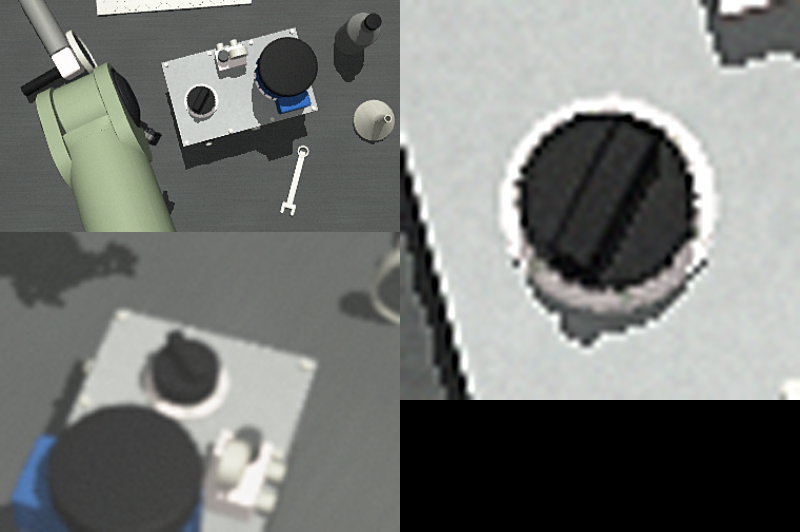

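The cap sits level and centred on the neck, the bystanders are in place and the arm is clear. q7 is close to its limit, so I'll turn away from it a little before handing in.

{"op": "play_rows", "data": {"deltas": [[0,0,0,0,0,6,85],[0,0,0,0,0,6,85],[0,0,0,0,0,0,85],[0,0,0,0,0,0,85]]}}

```text
clock: 24.25
position: [0.4613, 0.1792, 0.3301]
tool_rot: [0.884, 1.563, -2.585]
force: [0.2, -0.7, 0.2]
grip_width: 0.0851
```

```bash
python3 st.py; python3 -c "
from workcell import workorder; print(workorder.job_done())"
```

```text
24.25 pos [0.4613 0.1792 0.3301] yaw -108.74 F [ 0.1866 -0.7138  0.2206] M [-0.0345 -0.0246 -0.051 ] q [-0.7308  0.2195  0.2911  1.8078 -0.0682  1.1317 -2.3148] mid-mouth mm 154.70183556992322
the job is handed in; nothing more can be done
None
```

The filler cap is back on its neck and screwed fully home. The job was handed in at 24.3 s, with the gripper open and clear of everything.

- **Setting and dropping:** I gripped the cap by its bar and set it on the thread, where it rode at about +18 mm. I turned it backward about 30°, until the push vanished, and it went down to about +10.4 mm.
- **Screwing home:** I turned it forward until it stopped at about +3.5 mm, after roughly 90°. In the readings, turning torque stayed near zero until the stops, and the peak was about 1.1 Nm, under the 2 Nm limit.
- **Last checks:** I let go, gripped it again and gave it a gentle test twist. Torque climbed with no further sinking. After release, the pictures show the cap level and centred, and the bystanders in view where they were.

**What disagreed:**
- **Jaw slip:** The jaws slipped about 4° on the bar at the first stop, which is why I gripped it again.
- **Height at the second grip:** That grip read about 1 mm lower than the first, at +2.5 mm. I put this down to the fingers holding the bar at a slightly different height.
- **Joint 7:** After release it came within 0.01 rad of its limit in the readings. I turned it away before handing in.

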